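# Turn the filter's water back on behind the bottle

### The job

The filter change is finished and the water has to go back on, but somebody has stood a cleaning bottle in the way of the valve's red lever. First take the green bottle out and set it down gently, upright, in the free middle place of the blue caddy; then turn the lever counter-clockwise a quarter turn, fully to its stop in line with the copper pipe. Do not lean on the white waste pipe above the valve, and leave the can and jar in the caddy and the loose white tee alone.

Things in the scene. Friction and masses are not known exactly. Their poses are not given: they have to be found in the camera images.
- supply: Fixed pipework on the bench: a horizontal copper pipe, 22 mm thick, its axis 90 mm above the bench, along this frame's y from y -170 mm (where a riser comes up out of the bench) to y +130 mm; then it turns to +x and rises to a black two-canister filter at about x +120, y +160 to +450 mm, 345 mm high. A brass ball valve (36 mm thick) sits in the pipe. The origin is on the bench, right below the valve's stem; x points away from the robot (give or take a few degrees), z up.
- lever (a joint): Angle of the valve's red lever about its vertical stem, rad. 0 = shut: the lever points along -x of supply, towards the robot. It grows counter-clockwise seen from above; 1.571 = stop, fully open: the lever points along -y of supply, straight above the copper pipe and below the waste pipe. The stem passes through the origin of supply. Stiff (about 6 N at its end), it stays where it is left.
- lever_end (a point): Point on the lever's red grip, 85 mm from the stem, 130 mm above the bench, half-way up and across. The grip is a bar 18 mm wide and 12 mm thick (124 to 136 mm above the bench), running from 30 to 105 mm from the stem. Between the grip and the pipe below it there are 23 mm.
- waste_above_valve (a point): Point on the axis of the white waste pipe, right above the valve's stem, 260 mm above the bench. The pipe is 40 mm thick and runs level, parallel to the copper pipe and straight above it, from y -250 mm (where it turns down to the bench, 49 mm thick at the collar) past y +800 mm in the frame of supply. There is no room to come straight down on what lies below it: reach in tilted, from the robot's side.
- bottle_center (a point): Centre of the green cleaning bottle, half-way up, 95 mm above its foot; z along the bottle. It is loose, stands on the bench in the corner between lever and copper pipe, 190 mm high, about 0.3 to 0.55 kg. Round body 64 mm thick up to 122 mm, narrowing shoulder to 29 mm at 149 mm, then a white cap 34 mm thick from 160 to 190 mm above the foot: the place to hold it. Its shoulder would catch the waste pipe if it were lifted straight up.
- caddy_free_place (a point): Centre of the floor of the caddy's free middle place, 4 mm above the bench. The caddy is a fixed blue open box, 100 mm (its x) by 270 mm (its y) by 65 mm high, walls 4 mm, with two dividers making three places in a row along its y. The free place is 92 mm (x) by about 85 mm (y) inside. Its x points away from the robot, z up. The caddy may stand to the left or right of the valve.
- can_center (a point): Centre of an orange can, 60 mm thick, 128 mm high, standing loose in one outer place of the caddy. Leave alone.
- jar_center (a point): Centre of an amber jar with a black lid, 62 mm thick, 107 mm high, standing loose in the other outer place of the caddy. Leave alone.
- tee_center (a point): Centre of a white plastic pipe tee lying loose on the bench beyond the pipes, 120 mm long, 52 mm high. Leave alone.
- fittings: Fixed grey open tray with drain fittings, 120 (x) by 270 (y) by 50 mm high (fittings in it up to 53 mm), on the opposite side of the valve from the caddy. Origin under its centre.
There are look-alikes about, which are no part of the job. Of the things that look like the part that bears bottle_center, take the one that is farthest to the robot's left at the start.

How it is judged:
On the way, in this order (a step that is already met when the one before it is completed fails the run):
1. the bottle stands upright in the caddy's free place while the valve is still shut (less than 0.3 rad) (horizontal distance between bottle_center and caddy_free_place below 0.025 m and z of bottle_center in the frame of caddy_free_place below 0.101 m and angle between bottle_center's own z axis and vertical below 0.12 rad and value of joint lever below 0.3 rad), for 0.3 s.
2. the lever is turned fully open (over 1.48 rad) (value of joint lever above 1.48 rad), for 0.2 s.
At the end, for the whole second after the job is handed in: The lever stands within about 5 degrees of its open stop (over 1.48 rad); the bottle stands upright (within 7 degrees) on the floor of the caddy's middle place, within 25 mm of its centre; can and jar still stand in their places (value of joint lever above 1.48 rad and horizontal distance between bottle_center and caddy_free_place below 0.025 m and z of bottle_center in the frame of caddy_free_place below 0.101 m and angle between each of bottle_center, can_center, jar_center's own z axis and vertical below 0.12 rad); the robot touches nothing.
It fails at once if the robot, or the bottle in its hand, leans on or strikes the waste pipe with more than 12 N (contact force between any of the arm, the fingers, bottle and waste above 12 N).
It fails at once if the bottle is dropped or slammed into the caddy (faster than 0.55 m/s below the caddy's rim) (horizontal distance between bottle_center and caddy_free_place below 0.06 m and z of bottle_center in the frame of caddy_free_place below 0.15 m and linear speed of bottle above 0.55 m/s).
It fails at once if the bottle is tipped over (more than 50 degrees) (angle between bottle_center's own z axis and vertical above 0.87 rad).
It fails at once if the can or the jar is moved more than 40 mm (distance of any of can_center, jar_center from where it was at the start of the episode above 0.04 m).
It fails at once if the loose tee is moved more than 20 mm (distance of tee_center from where it was at the start of the episode above 0.02 m).
It also fails if it takes over 54 s, if anything falls off the work surface, if the arm or the gripper's body presses on something with over 40 N, if the wrist force passes 120 N, or if a joint passes its speed limit or range.

### The arm

A 7-joint arm with a two-finger parallel gripper is mounted at the origin on the work surface. World frame = base frame: x ahead of the robot, y to its left, z up, the work surface at z = 0. Lengths are in m, angles in rad, forces in N, time in s.
With the tool pointing down it reaches from about 0.35 to 0.9 m from the base axis. Payload 19.9 kg.
Tool frame: the origin (TCP) lies between the finger pads; the fingertips stand 19 mm ahead of it and the grasp point (between the pads) is the TCP; z points along the fingers, y is the direction in which the jaws open and shut (so a half turn about z gives the same grasp; the last joint's range is limited). The gripper opens to 94 mm and grips with 3 to 60 N. Pads are 16 mm wide; open, the fingers measure 119 mm over their backs; the gripper's body (75 mm by 177 mm) begins 78 mm behind the grasp point.
Start: joints at [-1.365, 0.417, -0.01, 1.614, 0.005, 1.111, -0.053], TCP at [0.153, 0.606, 0.224] pointing down, gripper open.
Joint ranges: [-2.81, 2.81], [-0.39, 2.02], [-1.27, 1.25], [0.06, 2.57], [-1.19, 4.33], [0.19, 2], [-2.82, 2.82]. Speed limits (rad/s): [1.89, 1.89, 2.39, 2.39, 3.01, 3.01, 3.01].

### API

Orientations are given as a 3x3 rotation matrix whose columns are the frame's x, y, z axes.
In Python, from rig import robot gives the robot as it stands. Calls block until the motion is done:
- robot.move_ptp(position, orientation): joint-space move of the TCP to a pose.
- robot.move_linear(position, velocity=0.15, frame=None, threshold=None): straight line of the TCP; frame=None keeps the orientation; velocity is the mean speed in m/s. With threshold (N) it stops when the force on the tool has changed by that much, and returns True; else False.
- robot.goto_joints(angles): joint-space move.
- robot.gripper_to(opening): finger opening in m; the grip force is fixed at half the most; returns when the fingers have stopped.
- robot.pause(seconds).
- robot.ik(position, orientation): joint angles nearest the present ones, or None.
- robot.get_state(): the state.
- robot.grab_frame(name): name is "scene" or "top" or "wrist"; returns the picture (480x640x3 uint8, red, green, blue); there is no depth.
- robot.camera_info(name): a dict with "fx", "fy", "cx", "cy" (pixels), "dist" ([k1, k2, p1, p2, k3] as OpenCV has them; the pictures are not rectified), "rvec" (rotation vector, rad) and "tvec" (3), from world to camera coordinates, as OpenCV has them. Camera axes: x right, y down, z forward; pixel columns grow to the right and rows downward; lengths in m; the calibration is good to about 2 mm. A picture is of the moment at which its call begins: read the wrist's pose just before it. camera_info takes no time and is no camera call; for the wrist camera it gives the pose at the moment of the call.
A pose or a line that the arm cannot do raises robot.PlanningError and nothing moves.
- robot.sign_off(): hands the job in, once; it reports no verdict.
The state is a dict: "time": time; "qpos": joint angles; "joint_vel": joint speeds; "effort": joint torques, N m; "ee_pos": TCP position; "tool_rot": TCP orientation; "force": force on the tool from outside, world axes, zero at the start; "moment": the same for the moment, N m; "opening": finger opening in m.
Only numpy, scipy, OpenCV 4.12 (cv2) and the standard library are available. Lean on these libraries where they do the work, as an engineer would, in place of code of your own. Each camera call takes 0.05 s, during which the arm holds its last target.

## Working session

There is one attempt and no reset: what is moved stays moved. The work goes in short steps, each a Python script; the robot and the scene stay as the last script left them, time stands still between calls to the robot, and variables do not carry over. Pictures are saved under pics/ and viewed, and the job is handed in when it is done.

```bash
ls; mkdir -p pics; python3 - <<'E'
from rig import robot
import cv2
for n in ["scene","top","wrist"]:
    print(n,robot.camera_info(n))
    cv2.imwrite(f"pics/{n}0.png",cv2.cvtColor(robot.grab_frame(n),cv2.COLOR_RGB2BGR))
s=robot.get_state();print(s)
E
```

```text
pics
scene {'fx': 484.7489220083633, 'fy': 484.7489220083633, 'cx': 323.68886252382396, 'cy': 246.62205637505116, 'dist': array([-0.12515352,  0.        ,  0.        ,  0.        ,  0.        ]), 'rvec': array([ 2.2072265 ,  0.62884813, -0.26110336]), 'tvec': array([-0.47840526, -0.07820806,  1.48097402])}
top {'fx': 566.6643201551558, 'fy': 566.6643201551558, 'cx': 322.9244407537906, 'cy': 243.73242001150402, 'dist': array([0.02944116, 0.        , 0.        , 0.        , 0.        ]), 'rvec': array([ 2.00503305, -2.22336443,  0.23950529]), 'tvec': array([0.03926804, 0.60058019, 1.37576446])}
wrist {'fx': 348.2978255270473, 'fy': 348.2978255270473, 'cx': 322.2749385723836, 'cy': 241.4268823880739, 'dist': array([-0.01121125,  0.        ,  0.        ,  0.        ,  0.        ]), 'rvec': array([-2.29114599, -1.78410134, -0.25725518]), 'tvec': array([-0.62442017, -0.02829631,  0.39137852])}
{'time': 0.15, 'qpos': array([-1.36549588,  0.41785899, -0.01027278,  1.61402112,  0.00467671,
        1.11070495, -0.0530353 ]), 'joint_vel': array([-0.00123471, -0.00242157, -0.00081047, -0.00278239, -0.00130439,
       -0.00043133,  0.00027161]), 'effort': array([ 3.01690779e-04, -8.51534843e+01,  6.38606139e-01, -4.26138282e+01,
       -4.89200279e-02,  1.71585014e-02,  3.82463691e-05]), 'ee_pos': array([0.15264117, 0.60579451, 0.22396151]), 'tool_rot': array([[-9.69683005e-01,  2.44366206e-01, -1.67230535e-04],
       [ 2.44366252e-01,  9.69682538e-01, -9.54175573e-04],
       [-7.10077346e-05, -9.66113336e-04, -9.99999531e-01]]), 'force': array([-0.4145726 ,  0.11975781,  0.44876827]), 'moment': array([ 0.06168982, -0.02954047,  0.03593363]), 'opening': 0.09400494796942688}
```

View pics/scene0.png

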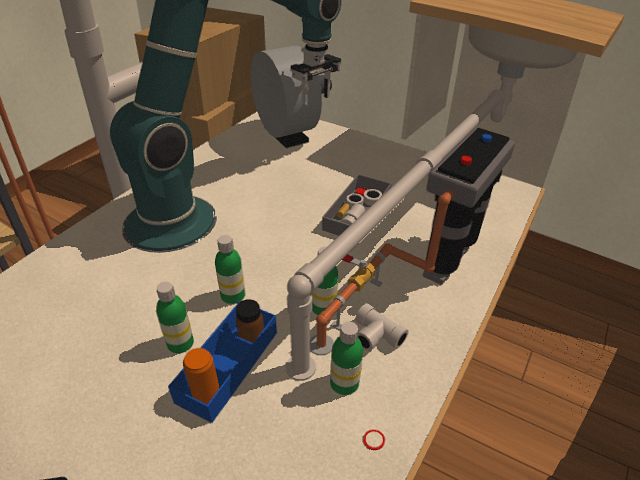

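View pics/top0.png

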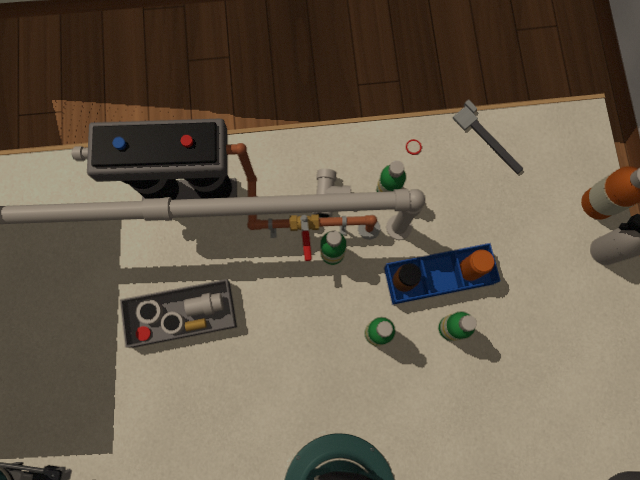

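View pics/wrist0.png

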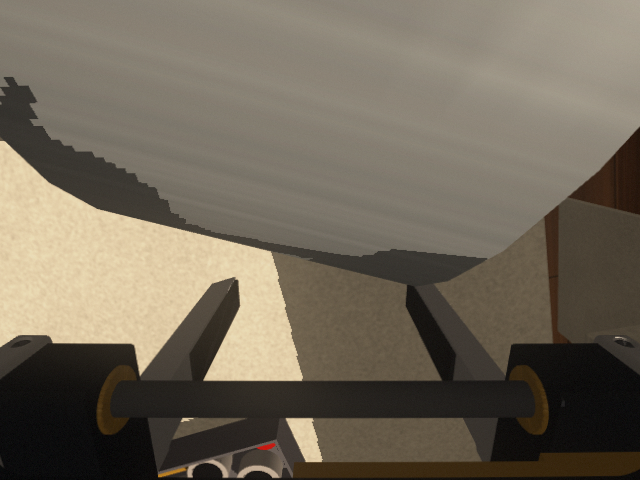

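The wrist view shows only the bench and a drum-like object. In the top view there are four green bottles, at (333,245), (393,178), (381,331) and (458,325). World +y is image left, so the one farthest to the robot's left is (333,245). It also stands in the corner between the lever (307,245) and the copper pipe. I'll confirm it in a crop.

```bash
cat > h.py <<'E'
import numpy as np, cv2
from rig import robot
def cam(n):
    c=robot.camera_info(n);K=np.array([[c['fx'],0,c['cx']],[0,c['fy'],c['cy']],[0,0,1]])
    return K,c['dist'],c['rvec'],c['tvec']
def ray(n,uv,c=None):
    K,d,r,t=c or cam(n);R=cv2.Rodrigues(r)[0]
    p=cv2.undistortPoints(np.array([[uv]],float),K,d)[0,0]
    return -R.T@t, R.T@np.array([p[0],p[1],1])
def atz(n,uv,z,c=None):
    o,v=ray(n,uv,c);return o+v*(z-o[2])/v[2]
def proj(n,P,c=None):
    K,d,r,t=c or cam(n);return cv2.projectPoints(np.atleast_2d(np.array(P,float)),r,t,K,d)[0][:,0]
def snap(n,f,box=None,z=1):
    im=cv2.cvtColor(robot.grab_frame(n),cv2.COLOR_RGB2BGR);cv2.imwrite('pics/'+f+'_full.png',im)
    if box: im=im[box[1]:box[3],box[0]:box[2]]
    if z!=1: im=cv2.resize(im,None,fx=z,fy=z,interpolation=cv2.INTER_CUBIC)
    cv2.imwrite('pics/'+f+'.png',im)
E
python3 - <<'E'
import cv2
a=cv2.imread('pics/top0.png')[160:310,235:435];cv2.imwrite('pics/topc.png',cv2.resize(a,None,fx=4,fy=4,interpolation=cv2.INTER_CUBIC))
a=cv2.imread('pics/top0.png')[235:310,375:505];cv2.imwrite('pics/topcad.png',cv2.resize(a,None,fx=6,fy=6,interpolation=cv2.INTER_CUBIC))
a=cv2.imread('pics/scene0.png')[220:410,220:420];cv2.imwrite('pics/scc.png',cv2.resize(a,None,fx=3,fy=3,interpolation=cv2.INTER_CUBIC))
E
```

```text
(no output)
```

View pics/topc.png

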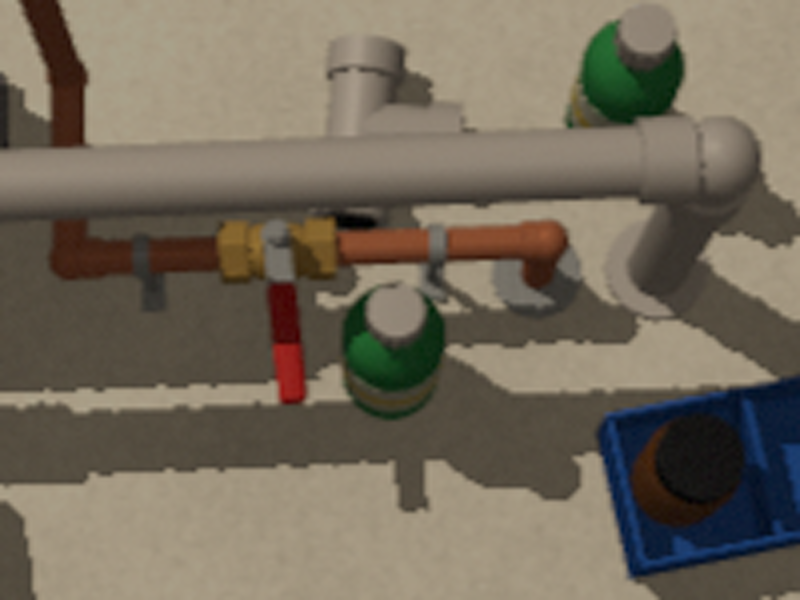

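View pics/topcad.png

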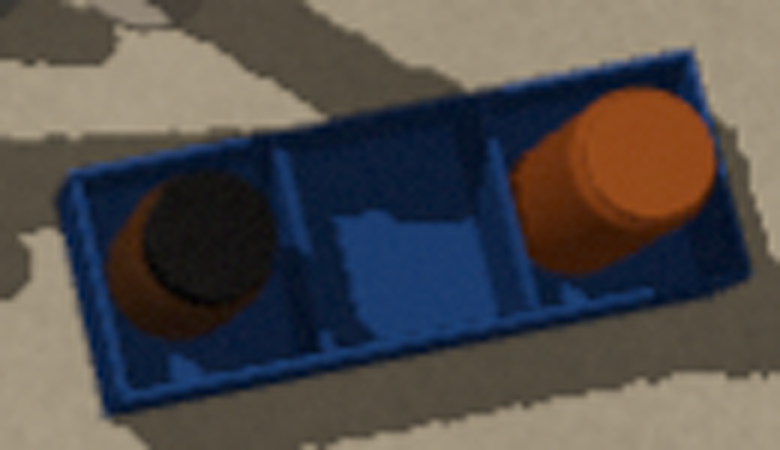

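View pics/scc.png

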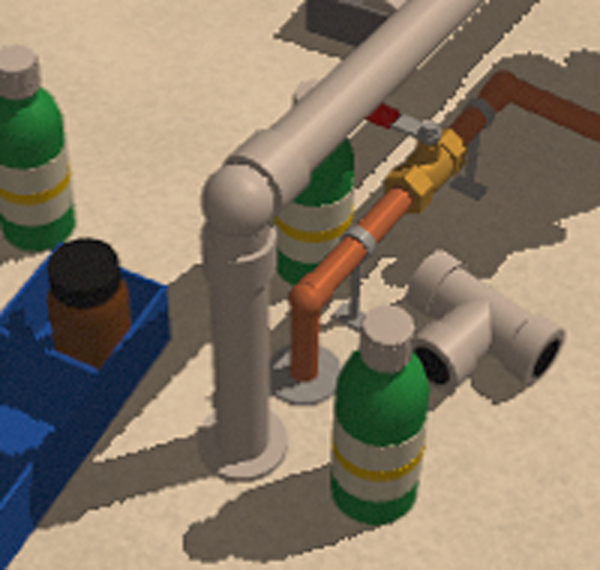

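The target is confirmed: crop cap (397,312), so full-frame (334,238), beside the red lever at crop (287,345). In the caddy crop the rim corners are about (70,180), (692,52), (748,278) and (108,412). Jar is left, can is right and the middle place is free.

```bash
python3 - <<'E'
from h import *
np.set_printoptions(precision=4,suppress=True)
T=lambda x,y:((x+.5)/4-.5+235,(y+.5)/4-.5+160)
C=lambda x,y:((x+.5)/6-.5+375,(y+.5)/6-.5+235)
print('cap',atz('top',T(397,312),.19))
# waste-type lower check: bottle base silhouettes in top
print('stem',atz('top',T(279,240),.14),'leverend',atz('top',T(292,400),.133))
a=atz('top',T(80,261),.09);b=atz('top',T(530,243),.09);print('pipe',a,b,np.arctan2(-(a-b)[0],(a-b)[1]))
a=atz('top',T(20,183),.26);b=atz('top',T(630,164),.26);print('waste',a,b,np.arctan2(-(a-b)[0],(a-b)[1]))
cs=np.array([atz('top',C(*p),.065) for p in [(72,180),(692,52),(748,278),(108,412)]])
print(cs,cs.mean(0),[np.linalg.norm(cs[i]-cs[i-1]) for i in range(4)])
d=(cs[0]+cs[3]-cs[1]-cs[2]);print('caddy yaw',np.arctan2(-d[0],d[1]))
# dividers tops
print('div',atz('top',C(283,150),.065),atz('top',C(322,340),.065),atz('top',C(492,140),.065),atz('top',C(535,300),.065))
print(proj('scene',[atz('top',T(397,312),.19)]))
print('can',atz('top',C(648,155),.132),'jar',atz('top',C(210,237),.111))
E
```

```text
cap [ 0.5863 -0.0462  0.19  ]
stem [0.6492 0.0177 0.14  ] leverend [0.5516 0.0196 0.133 ]
pipe [0.6615 0.1433 0.09  ] [ 0.6441 -0.1389  0.09  ] -0.061313808672649454
waste [0.665  0.1568 0.26  ] [ 0.6413 -0.1807  0.26  ] -0.07004322711483389
[[ 0.5313 -0.1766  0.065 ]
 [ 0.559  -0.4439  0.065 ]
 [ 0.4615 -0.4511  0.065 ]
 [ 0.4332 -0.179   0.065 ]] [ 0.4962 -0.3126  0.065 ] [np.float64(0.09810905713977673), np.float64(0.26867461127818903), np.float64(0.0977569423000428), np.float64(0.273488329433148)]
caddy yaw 0.10334115680304146
div [ 0.5349 -0.2664  0.065 ] [ 0.4538 -0.2713  0.065 ] [ 0.5302 -0.3543  0.065 ] [ 0.4613 -0.3617  0.065 ]
[[324.8118 250.8037]]
can [ 0.5069 -0.3977  0.132 ] jar [ 0.4949 -0.2229  0.111 ]
```

```bash
cat >> h.py <<'E'
def ori(psi,pitch,flip=1):
    # heading psi (world yaw), pitch below horizontal; y axis horizontal
    z=np.array([np.cos(pitch)*np.cos(psi),np.cos(pitch)*np.sin(psi),-np.sin(pitch)])
    y=flip*np.array([-np.sin(psi),np.cos(psi),0]);x=np.cross(y,z)
    return np.stack([x,y,z],1)
E
python3 - <<'E'
from h import *
np.set_printoptions(precision=2,suppress=True)
B=[.586,-.046,.178];CD=[.497,-.313,.178]
for fl in (1,-1):
  for p in (35,45,55):
    for psi in (-40,-30,-15,0,15):
      o=ori(np.radians(psi),np.radians(p),fl)
      r=[robot.ik(P,o) for P in (B,[.5,-.046,.178],[.48,-.06,.31],[.497,-.313,.31],CD,[.62,-.07,.138],[.57,.05,.138])]
      print(fl,p,psi,[q is not None for q in r], r[0] if r[0] is not None else '', r[4] if r[4] is not None else '')
E
python3 - <<'E'
import cv2
a=cv2.imread('pics/scene0.png')[0:200,200:420];cv2.imwrite('pics/sc2.png',cv2.resize(a,None,fx=3,fy=3))
E
```

```text
1 35 -40 [True, True, True, True, True, True, True] [-0.94  0.41  0.66  2.29  1.58  0.57 -0.94] [ 1.03  0.31 -0.73  2.41  2.39  0.64 -0.97]
1 35 -30 [True, True, True, True, True, True, True] [-0.86  0.35  0.63  2.36  1.97  0.51 -1.13] [ 1.32  0.36 -0.9   2.42  2.71  0.53 -1.  ]
1 35 -15 [True, False, True, False, True, True, True] [-0.57  0.27  0.46  2.43  2.61  0.49 -1.41] [ 1.65  0.47 -1.08  2.37  3.25  0.34 -1.13]
1 35 0 [True, False, False, False, True, True, True] [ 1.01  0.44 -1.07  2.41  2.68  0.53 -0.86] [-0.13  0.72  1.23  2.32  4.32  1.32 -2.4 ]
1 35 15 [True, True, False, True, True, True, True] [ 1.19  0.49 -1.08  2.36  3.38  0.31 -1.2 ] [ 1.67  0.57 -0.9   2.14 -1.14  0.49 -2.5 ]
1 45 -40 [True, True, True, True, True, True, True] [-0.87  0.33  0.65  2.22  1.21  0.46 -0.48] [ 0.01  0.2   0.43  2.35  2.38  0.19 -1.07]
1 45 -30 [True, True, True, True, True, True, True] [-0.86  0.29  0.7   2.29  1.49  0.32 -0.57] [ 1.    0.22 -0.54  2.32  2.52  0.2  -0.92]
1 45 -15 [True, True, True, True, True, True, True] [-0.09  0.19 -0.03  2.33  2.    0.29 -0.72] [ 1.    0.22 -0.37  2
[... 2269 characters left out ...]
 -40 [True, True, True, True, True, True, True] [-1.12  0.47  1.1   2.15  0.11  0.35 -2.52] [-0.52  0.34  1.11  2.24 -0.93  0.21 -0.94]
-1 55 -30 [True, False, True, True, True, True, True] [-1.1   0.41  1.11  2.19 -0.05  0.25 -2.18] [-0.3   0.26  0.91  2.24 -1.09  0.23 -0.56]
-1 55 -15 [True, True, True, True, True, False, True] [-1.03  0.35  1.11  2.24 -0.79  0.2  -1.13] [ 0.14  0.22  0.53  2.21 -1.14  0.35 -0.18]
-1 55 0 [True, False, True, True, True, True, False] [-0.61  0.22  0.72  2.24 -1.    0.21 -0.59] [ 0.24  0.27  0.53  2.15 -1.16  0.58  0.11]
-1 55 15 [True, True, True, True, True, True, True] [-0.33  0.23  0.53  2.2  -1.16  0.38 -0.13] [ 0.18  0.38  0.71  2.07 -1.17  0.86  0.36]
```

View pics/sc2.png

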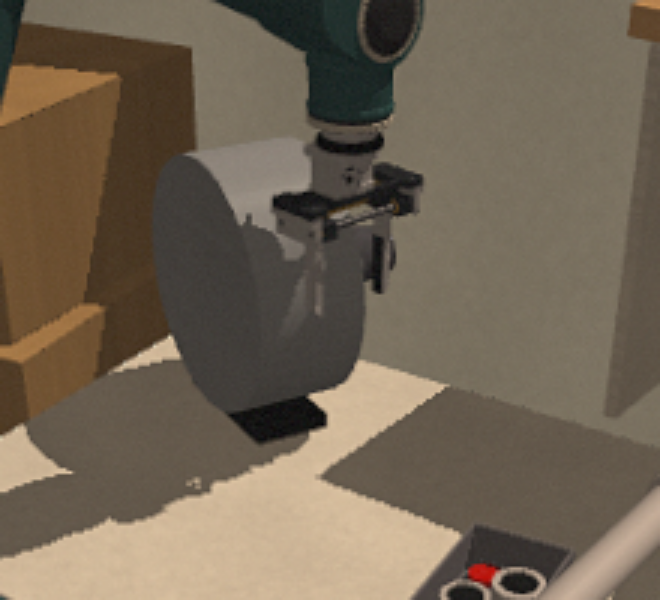

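The scene crop shows a grey drum behind the gripper at crop (300,280), on the side away from the work area. Swinging towards the valve moves away from it. Next I'll check the decoy clearance and how continuous the joints stay.

```bash
python3 - <<'E'
from h import *
np.set_printoptions(precision=3,suppress=True)
for uv in [(385,324),(468,318),(397,168)]: print('decoy cap',uv,atz('top',uv,.19))
P=np.array([.586,-.046,.176])
from itertools import product
for p,psi,fl in product((45,50),(-20,-25,-30,-35,-40),(1,-1)):
    o=ori(np.radians(psi),np.radians(p),fl)
    h=o[:,2]*[1,1,0];h/=np.linalg.norm(h)
    out=[robot.ik(P+d,o) for d in (0*h,[-.09,.0,0],[-.09,0,.08])]
    print(p,psi,fl,*[q if q is not None else None for q in out])
E
```

```text
decoy cap (385, 324) [ 0.377 -0.139  0.19 ]
decoy cap (468, 318) [ 0.371 -0.326  0.19 ]
decoy cap (397, 168) [ 0.74  -0.214  0.19 ]
45 -20 1 [-0.487  0.215  0.358  2.323  1.881  0.294 -0.731] [-0.865  0.052  0.679  2.52   1.896  0.364 -0.766] [-1.003 -0.232  0.716  2.44   1.333  0.576 -0.101]
45 -20 -1 [-0.299  0.207  0.151  2.318  1.845  0.335  2.462] [-0.388  0.051  0.183  2.508  1.864  0.392  2.407] [ 0.996 -0.216 -1.067  2.395  0.818  0.199 -2.806]
45 -25 1 [-0.851  0.279  0.729  2.312  1.721  0.256 -0.709] [-0.896  0.075  0.661  2.5    1.722  0.425 -0.71 ] [-1.004 -0.188  0.683  2.421  1.295  0.635 -0.176]
45 -25 -1 [-0.323  0.221  0.131  2.297  1.677  0.41   2.529] [-0.401  0.07   0.141  2.487  1.702  0.467  2.454] None
45 -30 1 [-0.864  0.297  0.705  2.287  1.504  0.322 -0.591] [-0.924  0.103  0.648  2.475  1.576  0.482 -0.678] [-1.008 -0.144  0.657  2.398  1.249  0.691 -0.239]
45 -30 -1 [-0.34   0.239  0.11   2.271  1.548  0.486  2.562] [-0.416  0.092  0.11   2.461  1.573  0.54   2.474] None
45 -35 1 [-0.866  0.316  0.676  2.257  1.345  0.392 -0.528] [-0.943  0.133  0.634  2.
[... 1259 characters left out ...]
347  1.065  0.676 -0.034]
50 -30 -1 [ 0.73   0.425 -1.084  2.195  1.509  0.812  2.788] [-0.394  0.073  0.135  2.415  1.335  0.477  2.748] None
50 -35 1 [-0.817  0.294  0.662  2.213  1.034  0.371 -0.183] [-0.91   0.106  0.646  2.403  1.23   0.491 -0.396] [-0.991 -0.109  0.662  2.324  1.034  0.726 -0.104]
50 -35 -1 [-0.299  0.245  0.069  2.198  1.219  0.52   2.822] [-0.406  0.095  0.111  2.39   1.265  0.549  2.717] None
50 -40 1 [-0.822  0.316  0.645  2.183  0.968  0.441 -0.209] [-0.92   0.136  0.632  2.374  1.148  0.547 -0.415] [-0.992 -0.068  0.648  2.297  0.996  0.773 -0.165]
50 -40 -1 [-0.332  0.266  0.079  2.169  1.158  0.589  2.792] [-0.416  0.12   0.092  2.36   1.2    0.618  2.684] None
```

```bash
python3 - <<'E'
from h import *
np.set_printoptions(precision=4,suppress=True)
o=ori(np.radians(-35),np.radians(48),1)
P=np.array([.586,-.046,.176])
robot.move_ptp(P-.11*o[:,2],o)
robot.gripper_to(.07)
print(robot.get_state()['ee_pos'],robot.get_state()['qpos'],robot.get_state()['time'])
np.save('w1.npy',np.array(cam('wrist'),dtype=object),allow_pickle=True)
print('expected cap top/bottom',proj('wrist',[[.586,-.046,.19],[.586,-.046,.16],[.654,.018,.14],[.547,.024,.136]]))
snap('wrist','w1');snap('scene','s1')
E
```

```text
[ 0.5257 -0.0038  0.2578] [-0.9824  0.0022  0.5874  2.2604  1.0226  0.7223 -0.182 ] 3.2583
expected cap top/bottom [[322.7681 261.7083]
 [322.7317 229.9716]
 [423.0217 223.0907]
 [373.0744 143.8488]]
```

View pics/w1.png

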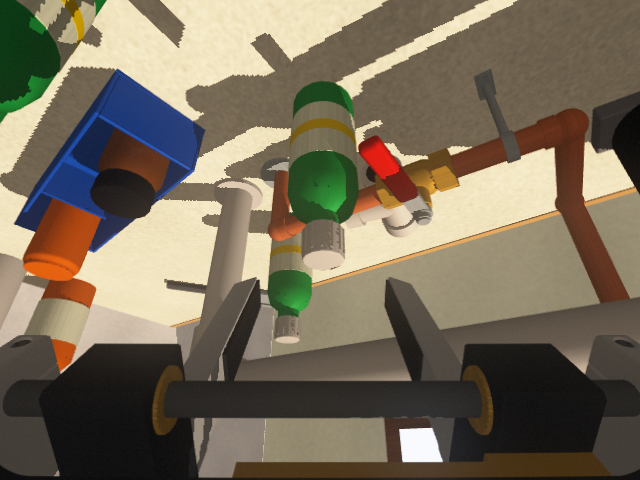

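View pics/s1.png

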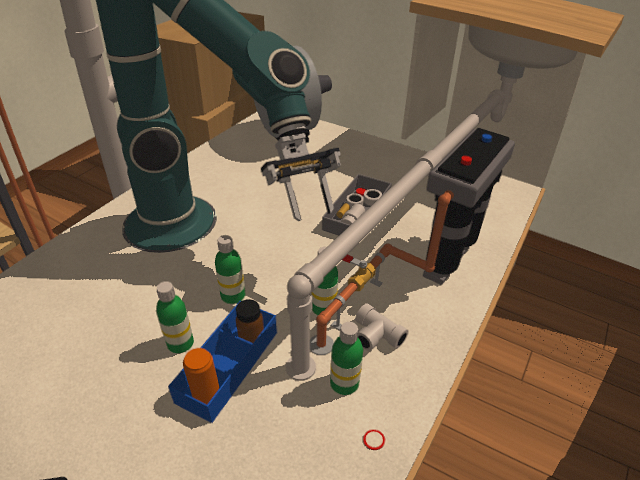

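The wrist view puts the target cap top at about (322,258), against a predicted (323,262), so it agrees within 2 mm. Lever tip (375,145) and stem (423,216) also match. Now I'll grasp.

```bash
python3 - <<'E'
from h import *
np.set_printoptions(precision=4,suppress=True)
P=np.array([.586,-.046,.176])
print(robot.move_linear(P,velocity=.12,threshold=12))
s=robot.get_state();print(s['ee_pos'],s['force'],s['qpos'])
robot.gripper_to(.0)
s=robot.get_state();print(s['opening'],s['ee_pos'],s['force'],s['time'])
snap('wrist','w2');snap('scene','s2',(220,120,420,320),3)
E
```

```text
False
[ 0.586  -0.0457  0.1763] [ 0.1242 -0.3051  0.8321] [-0.8511  0.3036  0.6839  2.2313  1.1555  0.3702 -0.3187]
0.03385628410341415 [ 0.5861 -0.0459  0.1761] [0.128  0.7313 1.0249] 5.0833
```

View pics/w2.png

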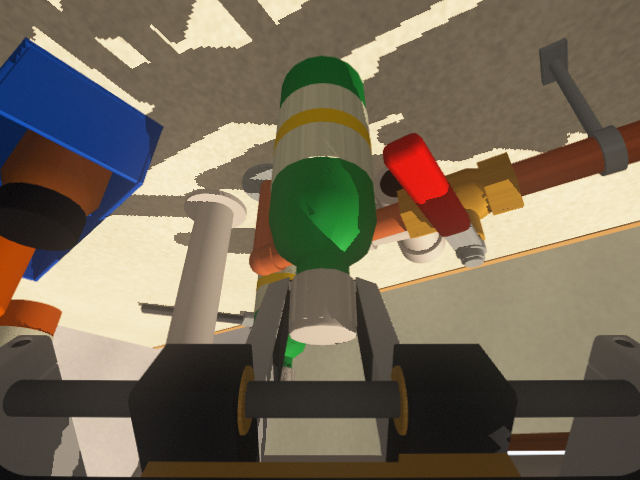

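View pics/s2.png

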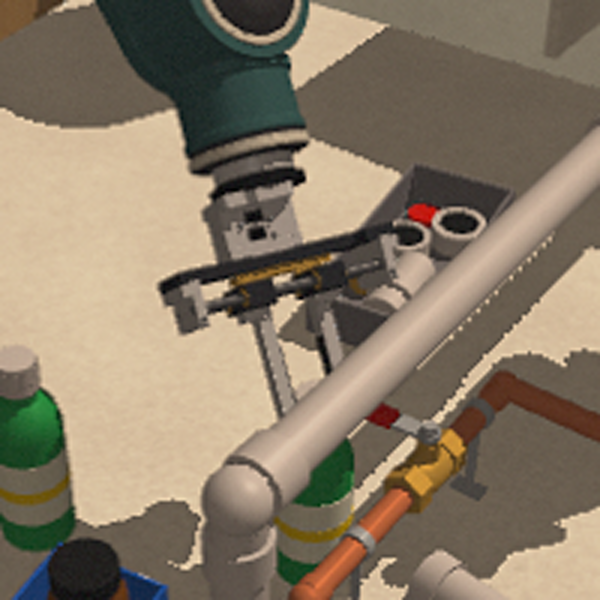

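Cap held (opening 33.9 mm, pads either side of it in the image). Lift slightly, pull back, then lift and look.

```bash
python3 - <<'E'
from h import *
np.set_printoptions(precision=4,suppress=True)
robot.move_linear([.586,-.046,.188],velocity=.06)
s=robot.get_state();print(s['opening'],s['force'])
robot.move_linear([.53,-.05,.200],velocity=.12)
robot.move_linear([.52,-.05,.30],velocity=.15)
s=robot.get_state();print(s['opening'],s['ee_pos'],s['force'],s['qpos'],s['time'])
snap('wrist','w3');snap('scene','s3',(140,120,440,420),2)
E
```

```text
0.03354908378152381 [-1.1001  0.0734 -4.4572]
0.033341625193132184 [ 0.5199 -0.0501  0.2991] [-0.2236  0.0704 -4.1268] [-0.9642 -0.1303  0.635   2.2455  1.0073  0.7858 -0.0242] 6.975
```

View pics/w3.png

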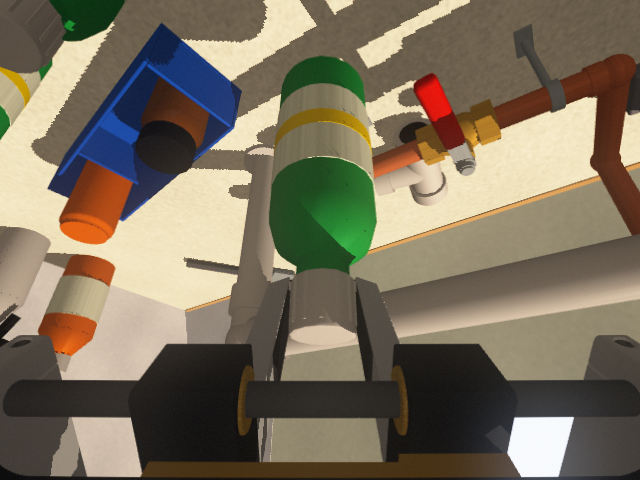

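View pics/s3.png

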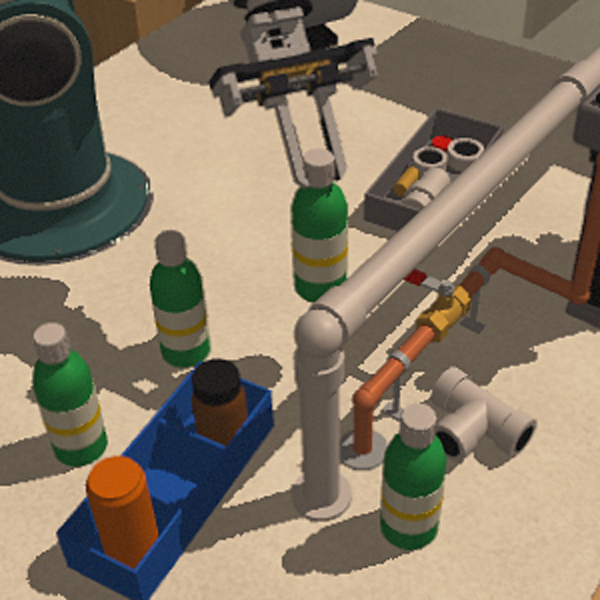

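The bottle is held upright and clear. Next: swing joint 1 to the caddy, extend, and look before lowering.

```bash
python3 - <<'E'
from h import *
np.set_printoptions(precision=4,suppress=True)
q=robot.get_state()['qpos'].copy();q[0]+=.4658
robot.goto_joints(q)
s=robot.get_state();print(s['ee_pos'])
robot.move_linear([.4962,-.3130,.28],velocity=.15)
s=robot.get_state();print(s['opening'],s['ee_pos'],s['tool_rot'][:,2],s['force'],s['qpos'],s['time'])
snap('wrist','w4');snap('scene','s4',(140,220,340,420),3);snap('top','t4',(360,210,520,330),5)
E
```

```text
[ 0.4424 -0.2774  0.2989]
0.03356942635708974 [ 0.496  -0.3122  0.2797] [ 0.3155 -0.5895 -0.7436] [-0.3459  0.101  -3.1194] [-0.4513  0.0719  0.7226  2.1479  0.9131  0.6019  0.0668] 8.6333
```

View pics/w4.png

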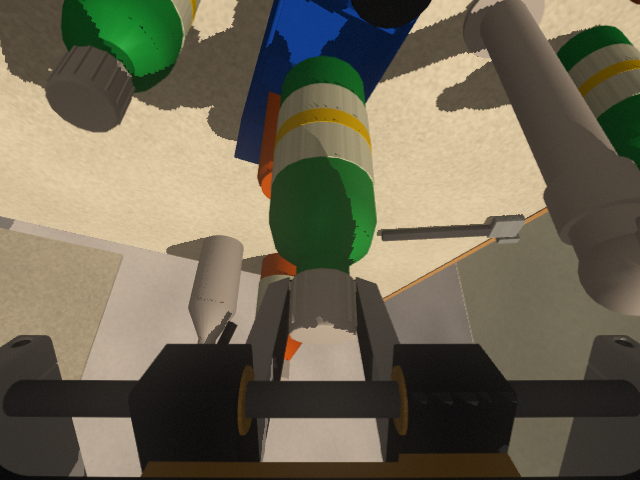

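View pics/s4.png

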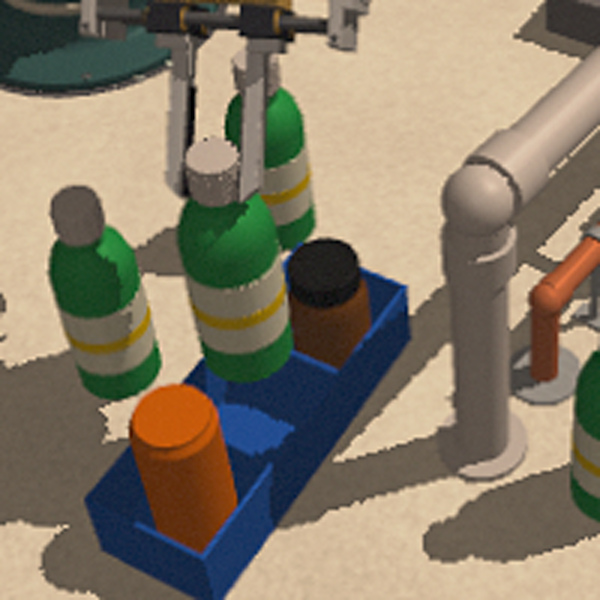

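View pics/t4.png

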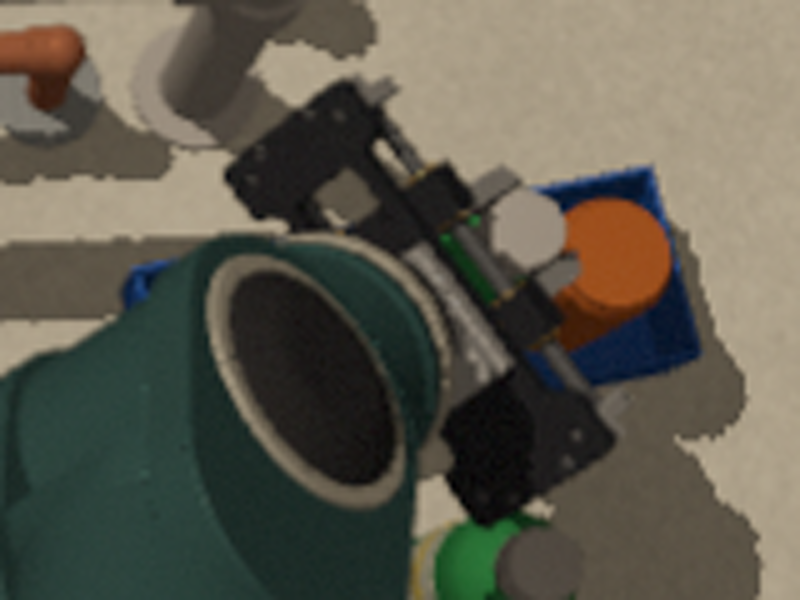

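```bash
python3 - <<'E'
from h import *
K,d,r,t=cam('wrist');R=cv2.Rodrigues(r)[0];s=robot.get_state()
c=-R.T@t;print(c,'tool frame',s['tool_rot'].T@(c-s['ee_pos']))
np.set_printoptions(precision=1,suppress=True)
print(proj('wrist',[[.371,-.326,.19]]))
E
```

```text
[ 0.41571901 -0.16386706  0.34283833] tool frame [ 0.08361954 -0.00020189 -0.15941257]
[[103.6 116. ]]
```

The bottle hangs over the middle place, between the can and the jar. The decoy below the gripper's end still has over 20 mm of clearance when lowered. Lowering now.

```bash
python3 - <<'E'
from h import *
np.set_printoptions(precision=4,suppress=True)
print(robot.move_linear([.4962,-.3130,.205],velocity=.10,threshold=15))
s=robot.get_state();print(s['ee_pos'],s['force'])
print(robot.move_linear([.4962,-.3130,.176],velocity=.03,threshold=3))
s=robot.get_state();print(s['opening'],s['ee_pos'],s['force'],s['time'])
snap('wrist','w5');snap('scene','s5',(140,220,340,420),3)
E
```

```text
False
[ 0.4964 -0.313   0.2054] [ 0.0271  0.2412 -4.4423]
True
0.03364175593772447 [ 0.4964 -0.3132  0.1798] [-0.7032  1.3379  4.643 ] 10.4667
```

View pics/s5.png

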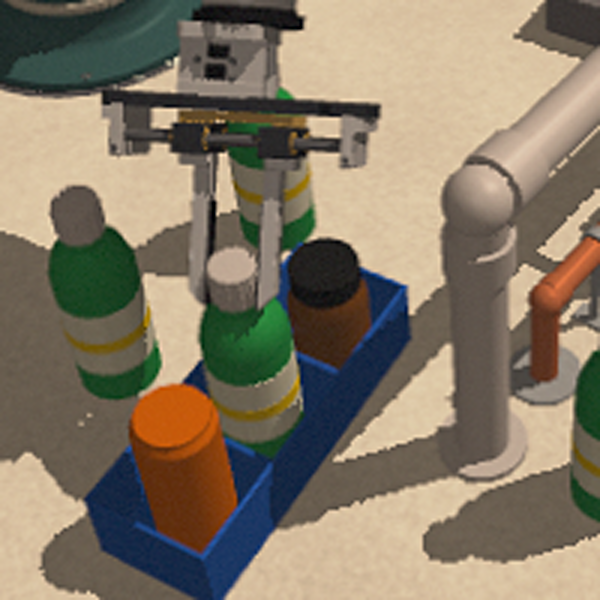

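View pics/w5.png

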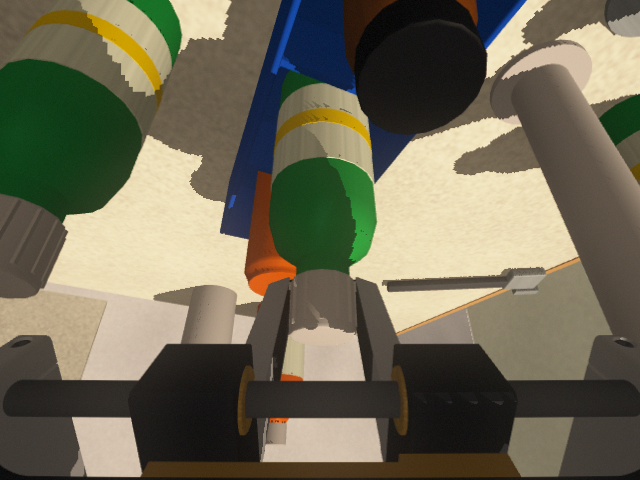

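Contact came at TCP z 0.1798, exactly the expected floor height. The bottle stands in the middle place with its foot inside. I'll release and back off along the tool axis.

```bash
python3 - <<'E'
from h import *
np.set_printoptions(precision=4,suppress=True)
robot.gripper_to(.06)
s=robot.get_state();o=s['tool_rot']
robot.move_linear(s['ee_pos']-.12*o[:,2],velocity=.12)
s=robot.get_state();print(s['opening'],s['ee_pos'],s['force'],s['qpos'],s['time'])
snap('wrist','w6');snap('scene','s6',(140,220,340,420),3)
print(proj('wrist',[[.4962,-.313,.194]]))
E
```

```text
0.06023782712254863 [ 0.4578 -0.2423  0.2684] [-0.2091 -0.2706 -0.8566] [-0.6303 -0.0497  0.6939  2.268   1.0261  0.7648 -0.1582] 12.325
[[323.7475 258.5631]]
```

View pics/s6.png

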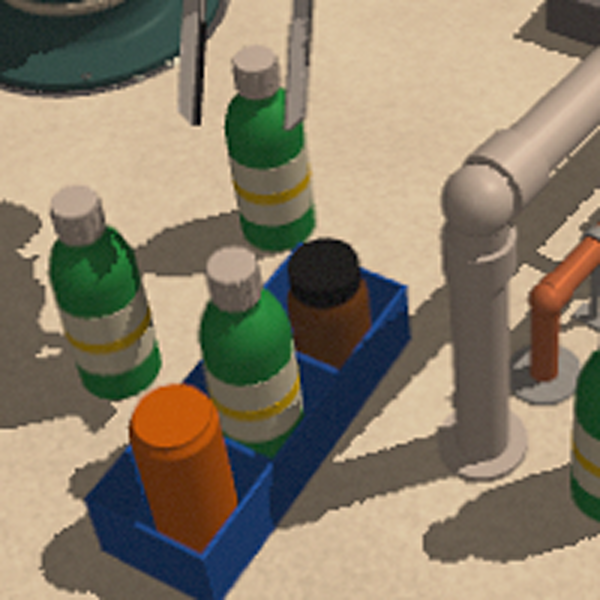

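View pics/w6.png

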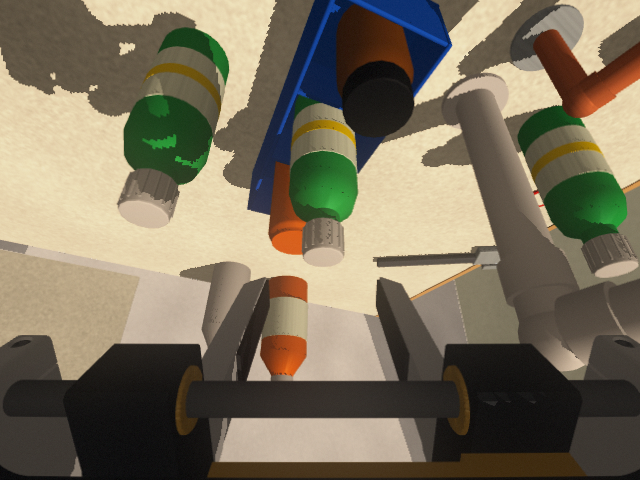

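The released bottle stands upright, cap at (323,257) against a predicted (324,259). Can and jar are undisturbed. Next I'll plan the lever push with closed fingers tilted in from the robot's side.

```bash
cat >> h.py <<'E'
YAW=-.065;S0=np.array([.654,.018]);HS=np.radians(-16);PI=np.radians(45)
RS=np.array([[np.cos(YAW),-np.sin(YAW)],[np.sin(YAW),np.cos(YAW)]])
OL=ori(HS+YAW,PI,1)
def lev(th,r=.082,extra=0.,zt=.125):
    u=np.array([-np.cos(th),-np.sin(th)]);n=np.array([np.sin(th),-np.cos(th)])
    a=np.array([np.cos(HS),np.sin(HS)]);b=np.array([-a[1],a[0]])
    h=.0057*abs(n@a)+.0125*abs(n@b)
    R=r*u-n*(.009+h)+extra*n
    return np.r_[S0+RS@R,zt]-.019*OL[:,2]
E
python3 - <<'E'
from h import *
np.set_printoptions(precision=3,suppress=True)
p0=lev(0,extra=-.025)
for nm,p in [('via',p0+[-.08,0.02,.12]),('pre',p0-.08*OL[:,2]),('p0',p0)]+[(t,lev(np.radians(t))) for t in (0,20,40,60,75,90)]:
    print(nm,p,robot.ik(p,OL))
E
```

```text
via [0.483 0.095 0.258] [-1.061 -0.088  0.392  2.367  1.157  0.749 -0.289]
pre [0.509 0.094 0.195] [-0.971  0.109  0.388  2.382  1.366  0.58  -0.539]
p0 [0.563 0.075 0.138] [-0.883  0.328  0.452  2.333  1.704  0.416 -0.859]
0 [0.561 0.05  0.138] [-0.855  0.317  0.483  2.357  1.809  0.388 -0.919]
20 [0.556 0.021 0.138] [-0.821  0.302  0.521  2.387  1.952  0.36  -1.007]
40 [ 0.563 -0.009  0.138] [-0.78   0.31   0.573  2.389  2.136  0.315 -1.127]
60 [ 0.581 -0.036  0.138] [-0.631  0.32   0.5    2.356  2.252  0.296 -1.171]
75 [ 0.601 -0.05   0.138] [-0.52   0.338  0.43   2.313  2.283  0.282 -1.161]
90 [ 0.618 -0.058  0.138] [-0.427  0.353  0.355  2.274  2.259  0.278 -1.109]
```

```bash
python3 - <<'E'
from h import *
np.set_printoptions(precision=4,suppress=True)
p0=lev(0,extra=-.025)
s=robot.get_state()
robot.move_linear(s['ee_pos']+[-.02,.05,.03],velocity=.15)
robot.gripper_to(0)
robot.move_ptp(p0+[-.08,.02,.12],OL)
robot.move_ptp(p0-.08*OL[:,2],OL)
print(robot.move_linear(p0,velocity=.1,threshold=8))
s=robot.get_state();print(s['opening'],s['ee_pos'],s['force'],s['qpos'],s['time'])
snap('wrist','w7');snap('top','t7',(235,160,435,310),4)
E
```

```text
False
0.0002515851888916169 [0.5627 0.0756 0.1392] [-0.4751  0.031   0.3952] [-0.843   0.3205  0.4054  2.3315  1.6998  0.4323 -0.8499] 16.4583
```

View pics/w7.png

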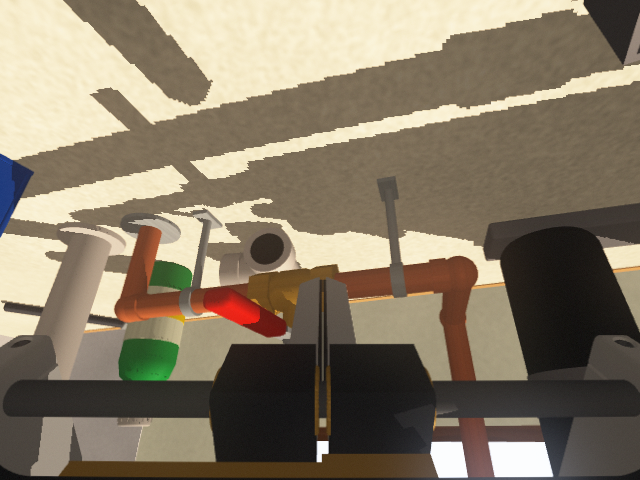

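View pics/t7.png

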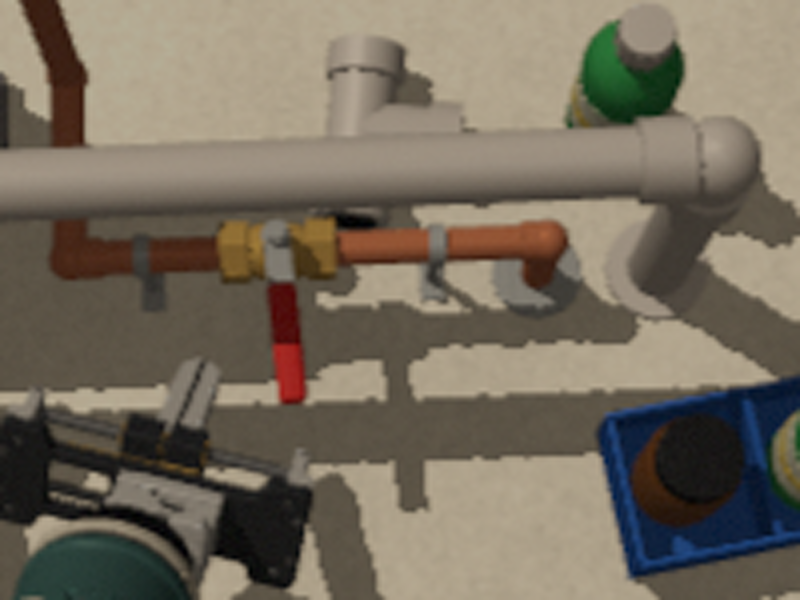

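The closed tip is at crop (205,365), left of the lever, whose end is at (290,395). The gap of about 25 mm is as planned. Pushing along the arc now.

```bash
python3 - <<'E'
from h import *
np.set_printoptions(precision=3,suppress=True)
for t in (0,15,30,45,60,72):
    hit=robot.move_linear(lev(np.radians(t)),velocity=.09,threshold=30)
    s=robot.get_state();print(t,hit,s['ee_pos'],s['force'],s['time'])
    if hit: break
snap('wrist','w8');snap('top','t8',(235,160,435,310),4)
E
```

```text
0 False [0.561 0.051 0.139] [-0.285 -0.688  0.205] 16.9833
15 False [0.557 0.029 0.139] [0.405 1.304 2.658] 17.3833
30 False [0.558 0.006 0.139] [-0.281  2.49   1.958] 17.7917
45 False [ 0.566 -0.016  0.138] [ 0.667  1.953 -0.431] 18.2083
60 False [ 0.581 -0.036  0.138] [ 0.027  1.042 -0.698] 18.625
72 False [ 0.597 -0.048  0.138] [-1.328 -0.213 -0.588] 18.9917
```

View pics/w8.png

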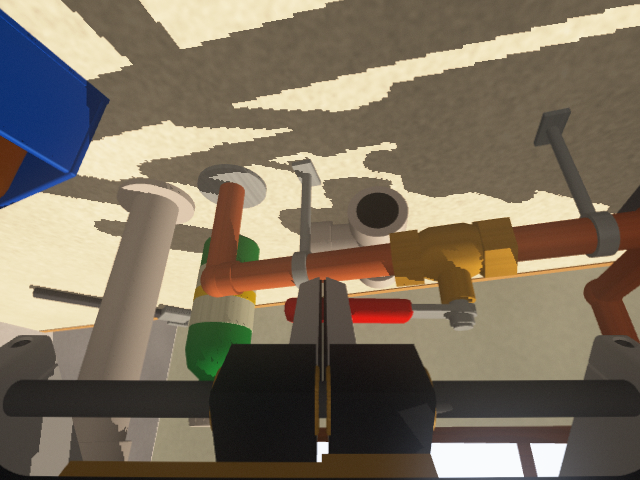

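View pics/t8.png

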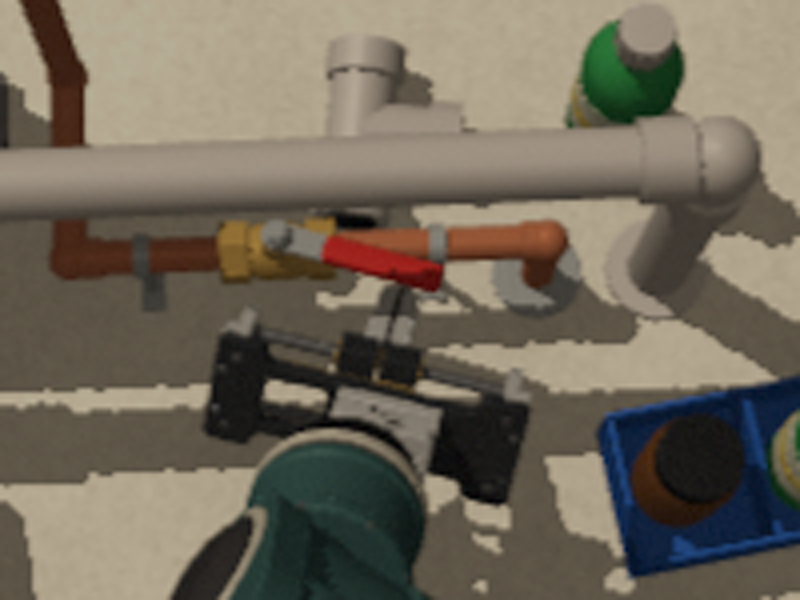

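The lever runs from crop (280,240) to (435,275), turned about 75°, and the fingertip is pushing behind it, clear of the waste pipe. Now the final push to the stop, with a force limit.

```bash
python3 - <<'E'
from h import *
np.set_printoptions(precision=3,suppress=True)
for t,e in ((82,0),(90,0),(90,.012)):
    hit=robot.move_linear(lev(np.radians(t),extra=e),velocity=.05,threshold=18)
    s=robot.get_state();print(t,hit,s['ee_pos'],s['force'],s['time'],lev(np.radians(t),extra=e))
    if hit: break
snap('wrist','w9');snap('top','t9',(235,160,435,310),4)
E
```

```text
82 False [ 0.609 -0.054  0.138] [-1.091  2.361 -1.223] 19.5083 [ 0.609 -0.054  0.138]
90 False [ 0.618 -0.058  0.138] [-2.177  2.813 -0.366] 19.8583 [ 0.618 -0.058  0.138]
90 True [ 0.622 -0.059  0.137] [-6.804  0.083 -1.58 ] 20.0833 [ 0.63  -0.059  0.138]
```

View pics/t9.png

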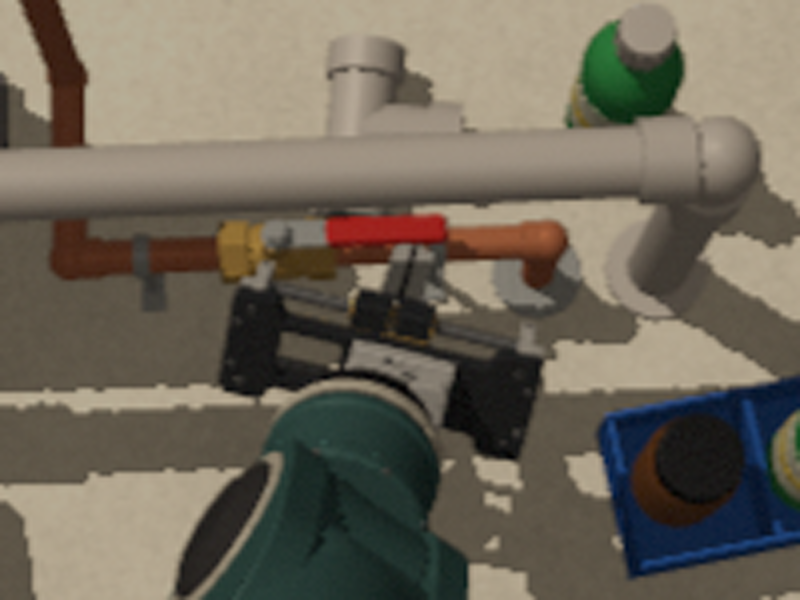

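View pics/w9.png

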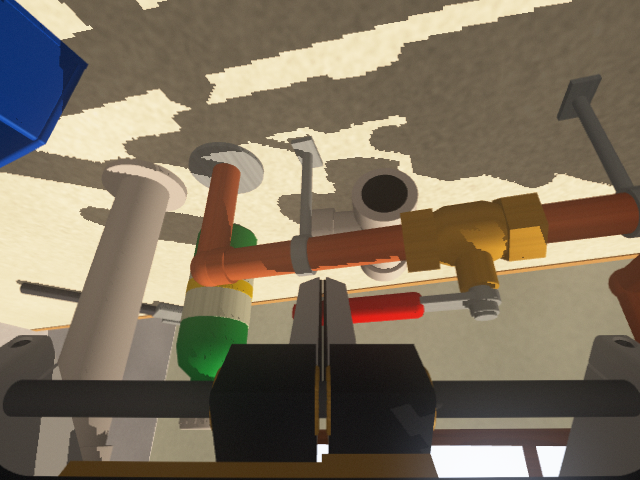

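The force jumped at the stop, and the lever at crop (330–445, 230) lies in line with the pipe. Backing off straight along the tool axis, then checking.

```bash
python3 - <<'E'
from h import *
np.set_printoptions(precision=3,suppress=True)
robot.pause(.3)
s=robot.get_state()
robot.move_linear(s['ee_pos']-.12*OL[:,2],velocity=.12)
s=robot.get_state()
robot.move_linear(s['ee_pos']+[-.08,.06,.04],velocity=.15)
s=robot.get_state();print(s['ee_pos'],s['force'],s['time'])
snap('top','t10',(235,160,435,310),4);snap('top','t11',(375,215,505,310),6);snap('scene','s10')
# expected lever centreline for 90 deg and 85 deg
for th in (90,85):
    a=np.radians(th);P=[np.r_[S0+RS@(r*np.array([-np.cos(a),-np.sin(a)])),.136] for r in (0,.03,.105)]
    print(th,(proj('top',P)-[235,160]+.5)*4-.5)
E
```

```text
[0.462 0.029 0.261] [ 0.168  0.217 -0.997] 22.5
90 [[277.999 234.093]
 [327.31  232.302]
 [450.477 227.817]]
85 [[277.999 234.093]
 [327.278 236.471]
 [450.535 242.407]]
```

View pics/t10.png

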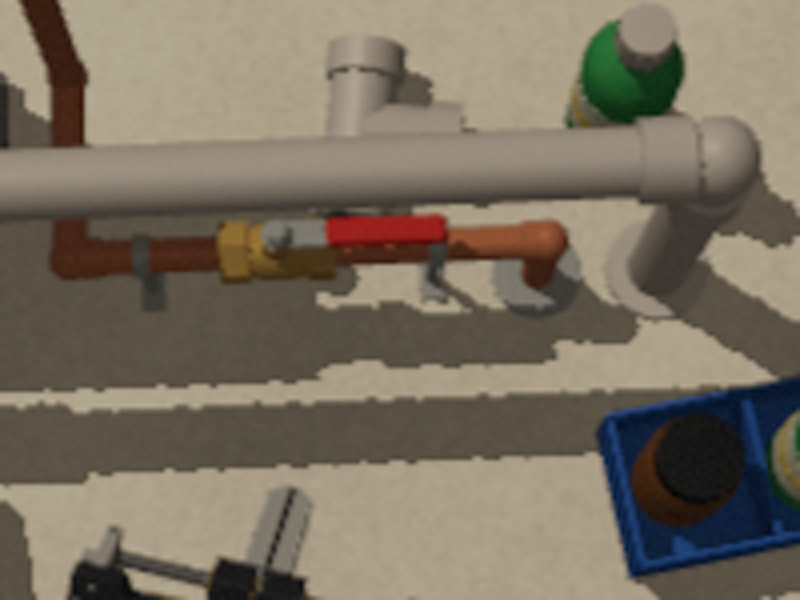

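View pics/t11.png

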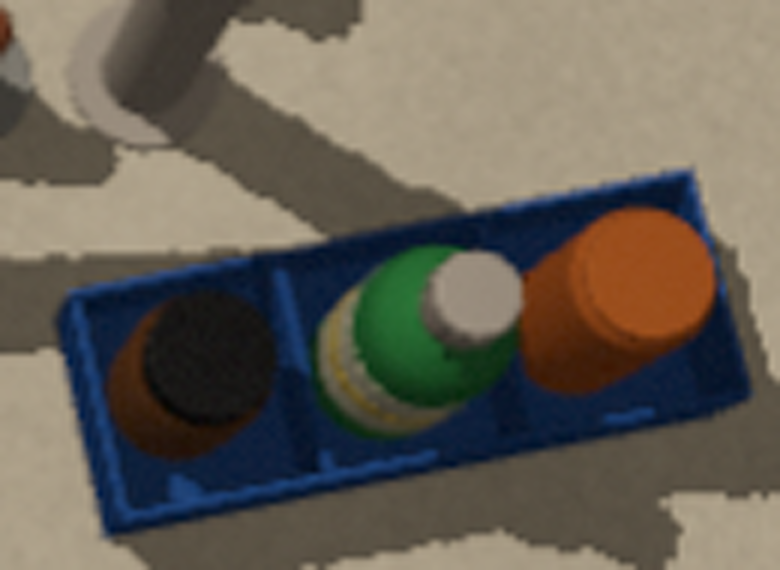

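View pics/s10.png

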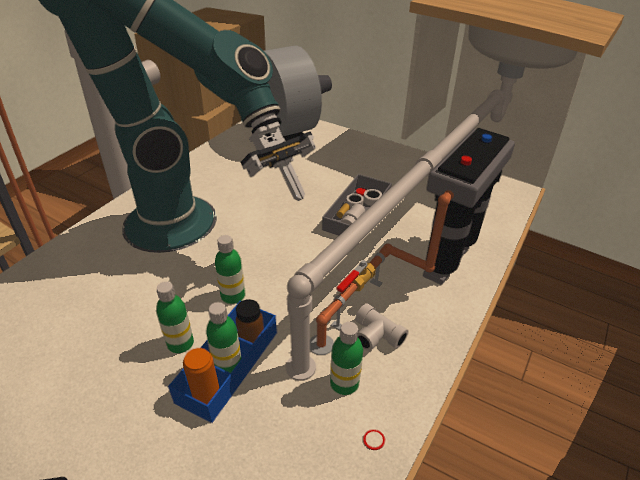

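The lever grip centreline runs (330,233) to (445,229), matching the 90° prediction (85° would end at about y = 242). The bottle stands in the middle place, and can, jar and tee are where they were. The arm is clear.

```bash
python3 - <<'E'
from rig import robot
robot.sign_off();print('handed in', robot.get_state()['time'])
E
```

```text
the job is handed in; nothing more can be done
the job is handed in; nothing more can be done
```

I set the green bottle upright in the caddy's free middle place and turned the red lever a quarter turn to its stop. I then handed the job in at about 22.5 s on the robot's clock, and sign-off gave no verdict.

- **Bottle:** I took the leftmost of the four green bottles, the one between the lever and the copper pipe. I gripped it by the cap with a tilted hand, drew it back before lifting, and lowered it until it touched the caddy floor. After release its cap was within 2 pixels of where the wrist camera should see it.
- **Lever:** I pushed it round with closed fingers, tilted in from the robot's side, until the force jumped at the stop. In the last top picture the lever lies along the copper pipe and matches the predicted 90° line, not the 85° one.
- **Left alone:** In the last pictures the can, jar and tee look unmoved. The hand stayed clear of the waste pipe in every picture, and the arm was touching nothing at the end.

No check failed or disagreed beyond about 2 mm of camera error.

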